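# Put the carving chisels back in their tray

### The arm

A 6-joint arm with a two-finger parallel gripper is mounted at the origin on the work surface. World frame = base frame: x ahead of the robot, y to its left, z up, the work surface at z = 0. Lengths are in m, angles in rad, forces in N, time in s.
With the tool pointing down it reaches from about 0.425 to 1.125 m from the base axis. Payload 14.9 kg.
Tool frame: the origin (TCP) lies on the centre line of the jaws, within the pads' length; the fingertips stand ahead of it and the grasp point (between the pads) lies 8 mm behind it (env.tip_extent is the z of the fingertips in the tool frame, in m); z points along the fingers, y is the line along which they close (so a half turn about z gives the same grasp; the last joint's range is limited). The gripper opens to 91 mm and grips with 3 to 60 N. Pads are 32 mm wide; open, the fingers measure 118 mm over their backs; the gripper's body (76 mm by 178 mm) begins 60 mm behind the grasp point.
Start: joints at [1.231, 0.379, 1.734, -0, 1.028, -0.033], TCP at [0.211, 0.667, 0.225] pointing down, gripper open.
Joint ranges: [-2.77, 2.77], [-0.74, 2.19], [0, 2.66], [-1.06, 4.2], [0.31, 2.87], [-3.08, 3.08]. Speed limits (rad/s): [1.89, 1.89, 2.39, 3.14, 3.14, 3.14].

### API

Orientations are given as a unit quaternion [x, y, z, w].
In Python, from station import env, eyes gives the robot as it stands (env), with the cameras (eyes).
- The arm moves only by the tool steer_hand, called after "Call:" as name(argument=value, ...), one argument or row to a line, values as JSON. Schema: {"type":"object","properties":{"plan":{"type":"array","items":{"type":"number"},"minItems":7,"maxItems":84},"only":{"type":"string"},"quiet":{"type":"boolean"},"lines":{"type":"string"}},"required":["plan"],"additionalProperties":false}. plan is one flat list of numbers that holds 1 to 12 rows one after another, with no inner brackets; each row has 7 numbers: the finger opening in m, then dx, dy, dz in normalised numbers (1 is 1 m), then a rotation vector rx, ry, rz in parts of the range, where 1.0 means 2 pi rad; each row is the pose to reach, as a shift and turn from the pose commanded when the call began, along the tool's axes at that moment; what a row does not reach only later rows make up. A row lasts 1/12 s, in which the tool goes at most 0.0417 m and 0.125 rad, less where a joint would pass 70% of its speed; a pose out of reach is approached as far as the arm can. The fingers move at their own pace and stop on an object; the grip force is fixed at half the most. Time passes only in rows, so rows that do not move let the fingers close. The tool returns the time, the measured TCP pose, the force, the opening and the grip force at its end. only (a regular expression) keeps the lines of the reply that match it, lines (a string "A,B") keeps lines A to B, and quiet returns only ok. No shift or turn number may pass 1 either way. Input that does not fit is refused with a message, and nothing moves.
- env.sense(): the state, without advancing time (a new reading comes with each control period).
- eyes.snapshot(name): name is "scene" or "top"; returns a dict with "img" (420x560x3 uint8, blue, green, red), "intrinsics" (3x3 intrinsics, pixels), "camera_from_world" (4x4, takes a point from world to camera coordinates). Camera axes: x right, y down, z forward; pixel columns grow to the right and rows downward; lengths in m; the calibration is good to about 2 mm. A picture is of the moment at which its call begins. There is no depth.
- env.sign_off(): hands the job in; it is judged then, once.
The state is a dict: "t": time; "joint_positions": joint angles; "dq": joint speeds; "joint_torque": joint torques, N m; "tcp_pos": TCP position; "orientation": TCP orientation; "force": force on the tool from outside, world axes, zero at the start; "wrist_torque": the same for the moment, N m; "gripper_width": finger opening in m; "grip_force": force on a finger pad.
Only numpy, scipy, OpenCV 4.12 (cv2) and the standard library are available. Lean on these libraries where they do the work, as an engineer would, in place of code of your own. Each camera call takes 0.05 s, during which the arm holds its last target. There are 200 camera calls.

### The job

Put the three carving chisels away in the tool tray, each lying flat in the recess cut to its own outline, handle in the handle pocket and blade over the blade channel: widest blade in the slot with the widest channel, narrowest in the narrowest. Leave the awl and the file lying where they are on the bench.

Things in the scene. Friction and masses are not known exactly. Their poses are not given: they have to be found in the camera images.
- wide_chisel: Carver's chisel, wide blade 34 mm across, parallel, square end. Steel 75 mm long (28 round neck, then flat 4 mm blade at mid-handle height). About 110 g. Lies level. Origin: underside, centre line, where handle meets steel; +x along the steel, z up. Eight-sided wooden handle x=-110..0 (last 7 brass), 26 wide, 26 high, upright flats 5-21 above the underside; grip across y at x=-40.
- medium_chisel: Carver's chisel, medium blade 20 mm across, parallel, square end. Steel 75 mm long (28 round neck, then flat 4 mm blade at mid-handle height). About 110 g. Lies level. Origin: underside, centre line, where handle meets steel; +x along the steel, z up. Eight-sided wooden handle x=-110..0 (last 7 brass), 26 wide, 26 high, upright flats 5-21 above the underside; grip across y at x=-40.
- narrow_chisel: Carver's chisel, narrow blade 10 mm across, parallel, square end. Steel 75 mm long (28 round neck, then flat 4 mm blade at mid-handle height). About 110 g. Lies level. Origin: underside, centre line, where handle meets steel; +x along the steel, z up. Eight-sided wooden handle x=-110..0 (last 7 brass), 26 wide, 26 high, upright flats 5-21 above the underside; grip across y at x=-40.
- awl: Look-alike that stays: an awl, same handle, the steel a thin round spike 70 mm long tapering to a point. Lies level. Origin: underside, centre line, where handle meets steel; +x along the steel, z up. Eight-sided wooden handle x=-110..0 (last 7 brass), 26 wide, 26 high, upright flats 5-21 above the underside; grip across y at x=-40.
- file: Look-alike that stays: a dark file, same handle, steel 98 mm long, ridged, tapering from 20 to 9 mm wide. Lies level. Origin: underside, centre line, where handle meets steel; +x along the steel, z up. Eight-sided wooden handle x=-110..0 (last 7 brass), 26 wide, 26 high, upright flats 5-21 above the underside; grip across y at x=-40.
- tray: A low dark wooden tray, fixed, 240 x 256 mm, rim 18 mm high, 6 mm floor, brass corners, that holds the three inserts side by side, 80 mm apart along its y, flush with the rim. Origin: centre of its underside; its x runs along the recesses, towards their blade channels.
- wide_slot: Fixed pale wood insert in the tray, 223x76 mm, 12 high, grey-lined recess: handle pocket 42 wide, x=-124..12, then blade channel 58 wide, x=12..87. +x from pocket to channel. Recess floor 4, wood around 12 above the origin. Origin: underside, recess centre line, right below where the wide chisel's origin belongs, chisel +x along insert +x.
- medium_slot: Fixed pale wood insert in the tray, 223x76 mm, 12 high, grey-lined recess: handle pocket 42 wide, x=-124..12, then blade channel 36 wide, x=12..87. +x from pocket to channel. Recess floor 4, wood around 12 above the origin. Origin: underside, recess centre line, right below where the medium chisel's origin belongs, chisel +x along insert +x.
- narrow_slot: Fixed pale wood insert in the tray, 223x76 mm, 12 high, grey-lined recess: handle pocket 42 wide, x=-124..12, then blade channel 22 wide, x=12..87. +x from pocket to channel. Recess floor 4, wood around 12 above the origin. Origin: underside, recess centre line, right below where the narrow chisel's origin belongs, chisel +x along insert +x.

How it is judged:
By the outcome, as a careful person would: the job done as asked, in the order asked, and still so for the second after the job is handed in, with the robot touching nothing.
It also fails if it takes over 93 s, if anything falls off the work surface, if the arm or the gripper's body presses on something with over 40 N, if the wrist force passes 120 N, or if a joint passes its speed limit or range.

## Working session

There is one attempt and no reset: what is moved stays moved. The work goes in short steps, Python scripts to look and compute and a tool call to move; the robot and the scene stay as the last step left them, time stands still between calls to the robot, and variables do not carry over. Pictures are saved under pics/ and viewed, at most 14 in all, crops included, and the job is handed in when it is done.

```bash
ls; mkdir -p pics; python3 - <<'E'
from station import env, eyes
import cv2
for n in("top","scene"):
    s=eyes.snapshot(n); cv2.imwrite(f"pics/{n}0.png",s["img"]); print(s["intrinsics"],s["camera_from_world"])
s=env.sense(); print(s["tcp_pos"],s["orientation"],env.tip_extent,s["t"])
E
```

```text
pics
station.py
[[431.80289113   0.         277.42409136]
 [  0.         431.80289113 212.87893464]
 [  0.           0.           1.        ]] [[ 1.20339304e-01 -9.92732673e-01  5.40146286e-04 -9.20713887e-02]
 [-9.71374075e-01 -1.17862432e-01 -2.06254339e-01  5.58311769e-01]
 [ 2.04819085e-01  2.42958196e-02 -9.78498266e-01  1.13532227e+00]
 [ 0.00000000e+00  0.00000000e+00  0.00000000e+00  1.00000000e+00]]
[[382.00992501   0.         276.05803826]
 [  0.         382.00992501 213.07803839]
 [  0.           0.           1.        ]] [[-0.63219356  0.77472618 -0.01143007  0.37920856]
 [ 0.64140404  0.51501005 -0.56865236 -0.31382937]
 [-0.43466327 -0.36682965 -0.82249854  1.18692403]
 [ 0.          0.          0.          1.        ]]
[0.2113186  0.66698422 0.22436917] [ 1.52818016e-01  9.88254224e-01 -4.85835942e-04 -8.53938836e-05] 0.011 0.1
```

View pics/top0.png

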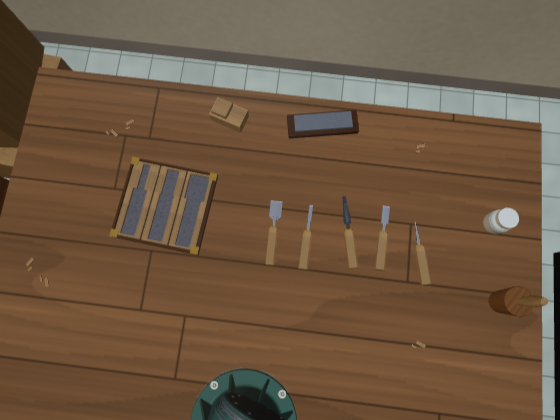

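View pics/scene0.png

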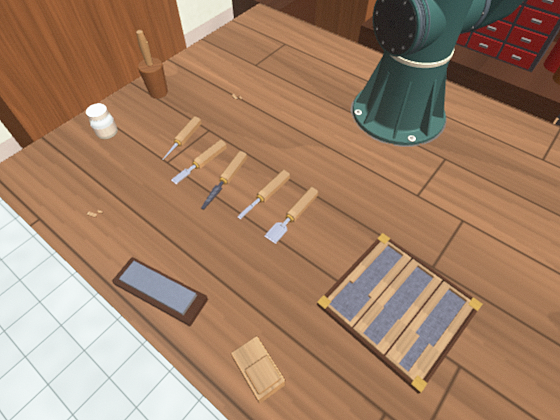

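Left to right in the top view: wide chisel (275,232), narrow (308,237), file (349,230), medium (383,237), awl (421,255). The tray is around (164,205). I'll zoom in on both.

```bash
python3 - <<'E'
import cv2,numpy as np
a=cv2.imread("pics/top0.png")
t=cv2.resize(a[150:262,105:225],None,fx=5,fy=5,interpolation=cv2.INTER_CUBIC)
cv2.imwrite("pics/tray.png",t)
t=cv2.resize(a[185:295,255:440],None,fx=4.3,fy=4.3,interpolation=cv2.INTER_CUBIC)
cv2.imwrite("pics/tools.png",t)
h=cv2.cvtColor(a,cv2.COLOR_BGR2HSV)
for p in[(272,248),(306,252),(351,250),(382,252),(423,268),(260,250),(330,250),(276,210),(164,205),(190,210),(128,185),(165,180),(135,161),(200,290)]: print(p,h[p[1],p[0]])
E
```

```text
(272, 248) [ 16 111 140]
(306, 252) [ 17 110 141]
(351, 250) [ 17 110 141]
(382, 252) [ 17 109 141]
(423, 268) [ 17 110 141]
(260, 250) [ 13 134 110]
(330, 250) [ 13 136 114]
(276, 210) [112  33 146]
(164, 205) [117  27  93]
(190, 210) [120  24  94]
(128, 185) [ 17 111 138]
(165, 180) [ 4 24 75]
(135, 161) [ 21 168 141]
(200, 290) [ 14 136 109]
```

View pics/tray.png

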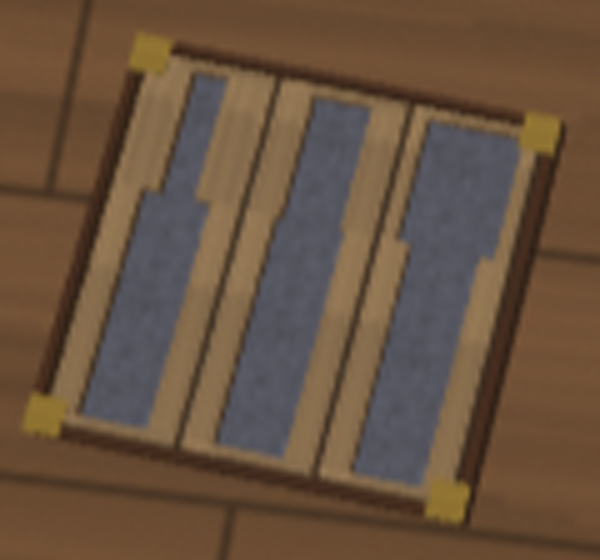

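View pics/tools.png

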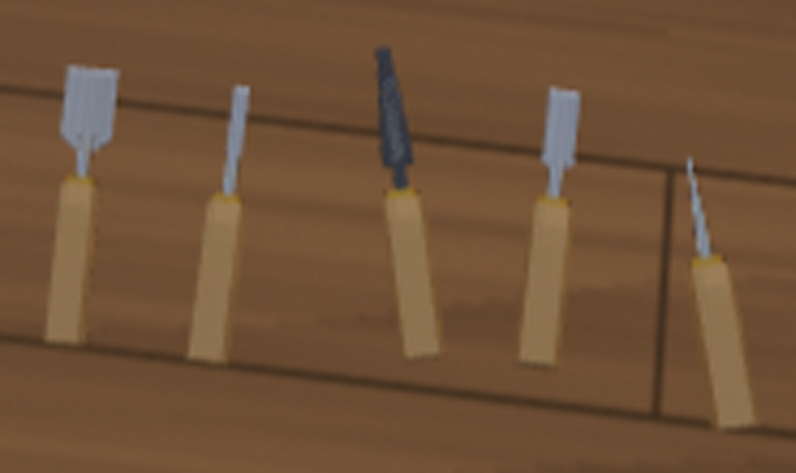

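The channels face away from the robot, and the slots run narrow, medium, wide from left to right. Next I'll measure.

```bash
cat > h.py <<'E'
import numpy as np,cv2
from scipy.spatial.transform import Rotation as R
def ray(s,uv,z):
    K=np.array(s["intrinsics"]);T=np.array(s["camera_from_world"])
    c=-T[:3,:3].T@T[:3,3]; d=T[:3,:3].T@np.linalg.solve(K,[*uv,1]); return (c+d*(z-c[2])/d[2])
def tools(s,z=0.02,zone=(0,560,0,420)):
    h=cv2.cvtColor(s["img"],cv2.COLOR_BGR2HSV)
    m=cv2.inRange(h,(14,60,122),(26,255,255)); out=[]   # handle + ferrule
    for c in cv2.findContours(m,cv2.RETR_EXTERNAL,cv2.CHAIN_APPROX_NONE)[0]:
        if not 200<cv2.contourArea(c)<1500: continue
        w=np.array([ray(s,p[0],z)[:2] for p in c],np.float32)*1000
        (cx,cy),(a,b),_=r=cv2.minAreaRect(w)
        if not(90<max(a,b)<130 and 15<min(a,b)<40): continue
        B=cv2.boxPoints(r); e=B[1]-B[0] if np.linalg.norm(B[1]-B[0])>np.linalg.norm(B[2]-B[1]) else B[2]-B[1]
        e=e/np.linalg.norm(e); e=e*np.sign(e[0])
        out.append((np.array([cx,cy])/1000,np.degrees(np.arctan2(e[1],e[0])),max(a,b),min(a,b)))
    return sorted(out,key=lambda o:-o[0][1])
def go(env,x,y,z,yaw):
    "shift+rotvec in tool axes to reach pose; yaw deg = heading of the line perpendicular to closing axis"
    s=env.sense(); q=R.from_quat(s["orientation"]); a=np.radians(yaw)
    best=None
    for k in(0,np.pi):
        X=np.array([np.cos(a+k),np.sin(a+k),0]);Z=np.array([0,0,-1.]);Y=np.cross(Z,X)
        r=(q.inv()*R.from_matrix(np.c_[X,Y,Z])).as_rotvec()
        if best is None or np.linalg.norm(r)<np.linalg.norm(best): best=r
    d=q.inv().apply(np.array([x,y,z])-s["tcp_pos"])
    print("d",d.round(4),"r",best.round(4),"| tcp",np.round(s["tcp_pos"],4),"j6",round(s["joint_positions"][5],2),"w",s["gripper_width"],"t",s["t"])
E
python3 - <<'E'
from station import env, eyes
from h import *
for n in("top","scene"):
    s=eyes.snapshot(n); print(n)
    for o in tools(s): print(o[0].round(4),*np.round(o[1:],1))
    h=cv2.cvtColor(s["img"],cv2.COLOR_BGR2HSV)
    m=cv2.inRange(h,(19,140,120),(30,255,255))
    for c in cv2.findContours(m,cv2.RETR_EXTERNAL,cv2.CHAIN_APPROX_NONE)[0]:
        if cv2.contourArea(c)>15:
            M=c.reshape(-1,2).mean(0); print("brass",M.round(1),cv2.contourArea(c),ray(s,M,.018)[:2].round(4))
    m=cv2.inRange(h,(105,12,70),(130,60,120))
    for c in cv2.findContours(m,cv2.RETR_EXTERNAL,cv2.CHAIN_APPROX_NONE)[0]:
        if cv2.contourArea(c)>400:
            w=np.array([ray(s,p[0],.012)[:2] for p in c],np.float32)*1000; print("grey",[np.round(v,1) for v in cv2.minAreaRect(w)])
E
```

```text
top
[ 0.4823 -0.0176] 2.0 108.3 26.6
[ 0.4814 -0.1132] -0.5 109.9 26.8
[ 0.4788 -0.442 ] 14.2 109.7 26.2
brass [194.  249.5] 44.0 [0.4412 0.1968]
brass [113.5 232.5] 43.0 [0.4615 0.4308]
brass [212.5 176. ] 37.0 [0.6599 0.1778]
brass [134.5 160.4] 38.0 [0.6795 0.412 ]
grey [array([553.1, 224.8]), array([ 53.4, 205.5]), np.float64(85.2)]
grey [array([559.9, 304.6]), array([ 37. , 205.3]), np.float64(85.1)]
grey [array([567. , 384.3]), array([ 36.4, 205.5]), np.float64(84.9)]
grey [array([ 872.6, -124.9]), array([ 52.4, 172.1]), np.float64(11.4)]
scene
[ 0.481 -0.011] 1.1 124.0 39.8
brass [418.8 383.7] 117.5 [0.6781 0.414 ]
brass [475.2 303.7] 78.5 [0.4587 0.4329]
brass [323.7 301.8] 76.5 [0.658  0.1797]
brass [383.2 238. ] 53.0 [0.4388 0.1977]
```

```bash
sed -i 's/(14,60,122)/(14,60,118)/; s/20(0)<cv2/200<cv2/; s/    for c in cv2.findContours(m,/    m=cv2.morphologyEx(m,cv2.MORPH_OPEN,np.ones((3,3)))\n&/' h.py
python3 - <<'E'
from station import env, eyes
from h import *
for n in("top","scene"):
    s=eyes.snapshot(n); print(n)
    for o in tools(s): print(o[0].round(4),*np.round(o[1:],1))
    h=cv2.cvtColor(s["img"],cv2.COLOR_BGR2HSV); 
    if n=="top":
        m=cv2.inRange(h,(14,60,118),(26,255,255)); st=cv2.connectedComponentsWithStats(m)[2]; print([x.tolist() for x in st if 100<x[4]<3000])
        for u in range(376,392): print(u,h[250,u],end=' ')
go(env,0.485,-0.02,0.12,2)
E
```

```text
top
[0.1557 0.3215] -87.6 106.0 30.9
[ 0.4815 -0.0171] 2.0 106.7 26.4
[ 0.4781 -0.4372] 11.5 109.4 37.2
[[42, 54, 19, 15, 208], [159, 94, 43, 10, 141], [202, 97, 85, 30, 853], [358, 116, 125, 15, 560], [245, 125, 42, 12, 139], [359, 126, 143, 20, 882], [331, 136, 59, 9, 171], [391, 141, 51, 12, 143], [0, 148, 18, 18, 269], [109, 156, 51, 83, 1129], [142, 166, 44, 79, 928], [169, 171, 48, 83, 826], [276, 219, 31, 9, 111], [266, 222, 143, 48, 2370], [419, 234, 56, 10, 207], [411, 244, 20, 40, 380], [33, 276, 107, 32, 1039], [235, 284, 99, 14, 265], [143, 299, 51, 13, 199], [0, 302, 183, 41, 2125], [274, 304, 43, 8, 155], [223, 310, 32, 9, 110], [261, 313, 38, 11, 213], [1, 326, 177, 33, 1001], [0, 338, 113, 17, 338], [511, 340, 31, 9, 130], [275, 375, 151, 20, 578], [419, 383, 38, 11, 128], [467, 397, 48, 11, 121]]
376 [ 15 141 114] 377 [ 16 135 119] 378 [ 16 111 140] 379 [ 16 112 141] 380 [ 16 111 142] 381 [ 16 110 142] 382 [ 16 111 142] 383 [ 17 110 142] 384 [ 16 111 142] 385 [ 16 120 136] 386 [ 16 147 125] 387 [ 14 139 121] 388 [ 14 137 121] 389 [ 14 135 121] 390 [ 14 135 121] 391 [ 13 137 121] scene
[ 0.4787 -0.0135] 0.9 119.3 34.0
[ 0.4774 -0.1082] -1.2 122.0 38.3
[ 0.4965 -0.2339] 13.9 123.1 37.8
d [-0.4684 -0.5724  0.1049] r [-4.000e-04 -1.000e-04 -3.417e-01] | tcp [0.2114 0.6672 0.2247] j6 -0.03 w 0.09124449222696913 t 0.3
```

Units first: turns go in shares of 2 pi rad. So -0.34 rad / 6.2832 = -0.0541.

```bash
sed -i 's/(14,60,118),(26,255,255)/(14,60,128),(26,220,255)/' h.py
python3 - <<'E'
from station import env, eyes
from h import *
for n in("top","scene"):
    s=eyes.snapshot(n); print(n)
    for o in tools(s): print(o[0].round(4),*np.round(o[1:],1))
go(env,0.495,-0.015,0.12,1.8)
E
```

```text
top
[ 0.4813 -0.0159] 1.2 106.7 21.7
[ 0.4814 -0.1116] -1.0 107.4 22.0
[ 0.4985 -0.2388] 12.6 107.1 22.5
[ 0.5046 -0.3255] -1.5 107.9 23.4
[ 0.479  -0.4419] 13.2 109.3 23.8
scene
[ 0.4785 -0.0126] 2.6 119.9 36.5
[ 0.4776 -0.107 ] -1.4 121.7 37.2
[ 0.4964 -0.2336] 12.4 122.8 37.0
d [-0.4764 -0.5647  0.1049] r [-2.000e-04 -1.000e-04 -3.382e-01] | tcp [0.2114 0.6673 0.2248] j6 -0.03 w 0.09115698249983277 t 0.4
```

Call:
steer_hand(
  plan=[0.05,-0.47,-0.57,0,0,0,-0.0541,0.05,-0.47,-0.57,0,0,0,-0.0541,0.05,-0.47,-0.57,0,0,0,-0.0541,0.05,-0.47,-0.57,0,0,0,-0.0541,0.05,-0.47,-0.57,0,0,0,-0.0541,0.05,-0.47,-0.57,0,0,0,-0.0541,0.05,-0.47,-0.57,0,0,0,-0.0541,0.05,-0.47,-0.57,0,0,0,-0.0541,0.05,-0.47,-0.57,0,0,0,-0.0541,0.05,-0.47,-0.57,0,0,0,-0.0541,0.05,-0.47,-0.57,0,0,0,-0.0541,0.05,-0.47,-0.57,0,0,0,-0.0541],
)

```text
t: 1.4
tcp_pos: [0.3984, 0.2017, 0.2253]
orientation: [-0.017, 1.0, 0.0, 0.0]
force: [0.3, 0.7, 0.2]
gripper_width: 0.05
grip_force: 0.0
```

```bash
python3 - <<'E'
from station import env, eyes
from h import *
go(env,0.495,-0.0155,0.10,1.7)
E
```

```text
d [-0.0891 -0.2203  0.1253] r [0.0003 0.0008 0.0038] | tcp [0.3984 0.2017 0.2253] j6 -1.19 w 0.05002797282701268 t 1.4
```

In the tool's units: 0.004 rad / 6.2832 = 0.0006.

Call:
steer_hand(
  plan=[0.05,-0.089,-0.22,0.125,0,0,0.0006,0.05,-0.089,-0.22,0.125,0,0,0.0006,0.05,-0.089,-0.22,0.125,0,0,0.0006,0.05,-0.089,-0.22,0.125,0,0,0.0006,0.05,-0.089,-0.22,0.125,0,0,0.0006,0.05,-0.089,-0.22,0.125,0,0,0.0006,0.05,-0.089,-0.22,0.125,0,0,0.0006,0.05,-0.089,-0.22,0.125,0,0,0.0006,0.05,-0.089,-0.22,0.125,0,0,0.0006,0.05,-0.089,-0.22,0.125,0,0,0.0006],
)

```text
t: 2.23
tcp_pos: [0.4943, -0.0131, 0.1002]
orientation: [-0.015, 1.0, 0.0, 0.0]
force: [0.2, 0.0, -0.4]
gripper_width: 0.0497
grip_force: 0.0
```

```bash
python3 - <<'E'
from station import env, eyes
from h import *
go(env,0.495,-0.0155,0.021,1.7)
s=eyes.snapshot("top"); cv2.imwrite("pics/a.png",cv2.resize(s["img"][150:300,180:380],None,fx=4,fy=4))
E
```

```text
d [-0.0006 -0.0025  0.0792] r [ 0.0001  0.     -0.0005] | tcp [ 0.4943 -0.0131  0.1002] j6 -1.67 w 0.04974402992740212 t 2.2333
```

View pics/a.png

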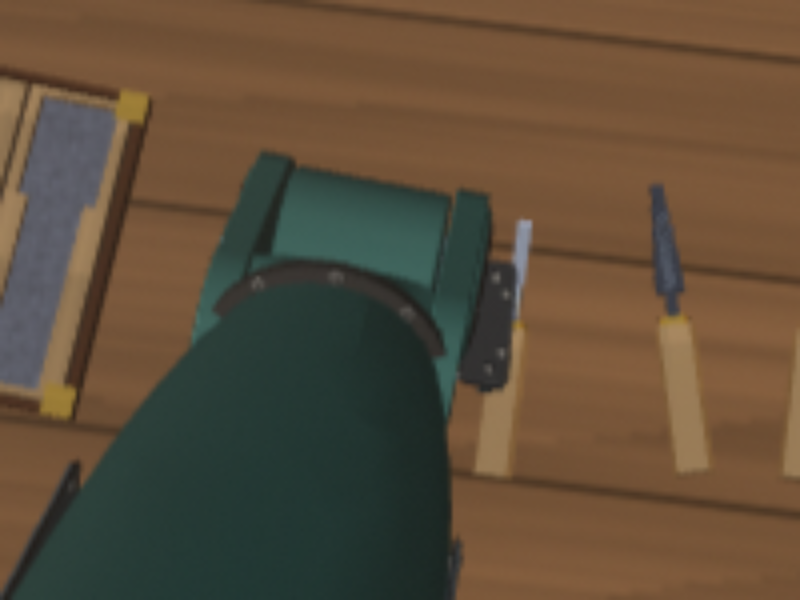

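The gripper is over the wide chisel and the neighbouring narrow one is clear below its body. I'll descend, grip and lift.

Call:
steer_hand(
  plan=[0.05,-0.001,-0.002,0.04,0,0,0,0.05,-0.001,-0.002,0.079,0,0,0,0.05,-0.001,-0.002,0.079,0,0,0,0.05,-0.001,-0.002,0.079,0,0,0,0.015,-0.001,-0.002,0.079,0,0,0,0.015,-0.001,-0.002,0.079,0,0,0,0.015,-0.001,-0.002,0.079,0,0,0,0.015,-0.001,-0.002,0.079,0,0,0,0.015,-0.001,-0.002,0.079,0,0,0,0.015,-0.001,-0.002,0.079,0,0,0],
)

```text
t: 3.12
tcp_pos: [0.4965, -0.0154, 0.0226]
orientation: [-0.015, 1.0, -0.0, 0.001]
force: [-3.1, 1.8, 18.5]
gripper_width: 0.0257
grip_force: 30.0
```

Call:
steer_hand(
  plan=[0.015,0,0,-0.04,0,0,0,0.015,0,0,-0.08,0,0,0,0.015,0,0,-0.09,0,0,0,0.015,0,0,-0.09,0,0,0],
)

```text
t: 3.45
tcp_pos: [0.4975, -0.0156, 0.1145]
orientation: [-0.015, 1.0, -0.0, 0.003]
force: [1.3, 0.2, -1.1]
gripper_width: 0.0255
grip_force: 30.0
```

```bash
python3 - <<'E'
from station import env, eyes
from h import *
c=np.array([.5597,.3050]); a=np.radians(-4.95); X=np.array([np.cos(a),np.sin(a)]); Y=np.array([-X[1],X[0]])
for n,k in(("wide",-1),("med",0),("nar",1)): print(n,(c+.0185*X+.08*k*Y).round(4),"grip",(c+(.0185-.04)*X+.08*k*Y).round(4))
go(env,*(c+(.0185-.04)*X-.08*Y),0.12,-4.95)
E
```

```text
wide [0.5712 0.2237] grip [0.5314 0.2272]
med [0.5781 0.3034] grip [0.5383 0.3069]
nar [0.585  0.3831] grip [0.5452 0.3866]
d [-0.0409  0.2416 -0.0054] r [-0.0003  0.0063  0.1156] | tcp [ 0.4975 -0.0156  0.1145] j6 -1.68 w 0.02551888240806636 t 3.45
```

In the tool's units: 0.006 rad / 6.2832 = 0.001.

Call:
steer_hand(
  plan=[0.015,-0.041,0.2416,-0.005,0,0.001,0.0185,0.015,-0.041,0.2416,-0.005,0,0.001,0.0185,0.015,-0.041,0.2416,-0.005,0,0.001,0.0185,0.015,-0.041,0.2416,-0.005,0,0.001,0.0185,0.015,-0.041,0.2416,-0.005,0,0.001,0.0185,0.015,-0.041,0.2416,-0.005,0,0.001,0.0185,0.015,-0.041,0.2416,-0.005,0,0.001,0.0185,0.015,-0.041,0.2416,-0.005,0,0.001,0.0185,0.015,-0.041,0.2416,-0.005,0,0.001,0.0185],
)

```text
t: 4.2
tcp_pos: [0.5285, 0.2269, 0.1148]
orientation: [0.043, 0.999, -0.0, -0.004]
force: [-0.5, 0.9, -0.9]
gripper_width: 0.0254
grip_force: 30.0
```

```bash
python3 - <<'E'
from station import env, eyes
from h import *
go(env,.5314,.2272,0.033,-4.95)
a=eyes.snapshot("top")["img"]; b=eyes.snapshot("scene")["img"]
cv2.imwrite("pics/b.png",np.hstack([cv2.resize(a[130:280,90:290],None,fx=2,fy=2),cv2.resize(b[190:390,220:420][:150],(400,300))]))
E
```

```text
d [-0.0035  0.0006  0.0818] r [-0.0012 -0.0076  0.0002] | tcp [0.5285 0.2269 0.1148] j6 -1.12 w 0.025430509957878964 t 4.2
```

View pics/b.png

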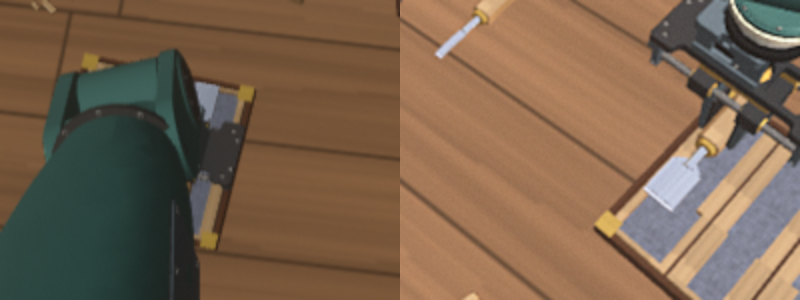

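The wide chisel is held level with its blade over the wide channel. I'll lower it to just above the floor and release.

Call:
steer_hand(
  plan=[0.015,-0.002,0,0.04,0,0,0,0.015,-0.002,0,0.06,0,0,0,0.015,-0.002,0,0.07,0,0,0,0.015,-0.002,0,0.076,0,0,0,0.015,-0.002,0,0.08,0,0,0,0.015,-0.002,0,0.081,0,0,0,0.015,-0.002,0,0.081,0,0,0],
)

```text
t: 4.88
tcp_pos: [0.5314, 0.2272, 0.0356]
orientation: [0.043, 0.999, 0.0, -0.003]
force: [0.0, 0.4, -0.1]
gripper_width: 0.0254
grip_force: 30.0
```

```bash
python3 - <<'E'
from station import env, eyes
from h import *
go(env,.5314,.2272,0.0335,-4.95)
E
```

```text
d [-0.      0.      0.0021] r [ 0.0001 -0.0052 -0.0006] | tcp [0.5314 0.2272 0.0356] j6 -1.12 w 0.025404823059689906 t 4.8833
```

Call:
steer_hand(
  plan=[0.015,0,0,0.002,0,0,0,0.015,0,0,0.002,0,0,0,0.045,0,0,0.002,0,0,0,0.045,0,0,0.002,0,0,0,0.045,0,0,0.002,0,0,0,0.045,0,0,0.002,0,0,0,0.045,0,0,-0.03,0,0,0,0.045,0,0,-0.07,0,0,0,0.045,0,0,-0.09,0,0,0,0.045,0,0,-0.09,0,0,0],
)

```text
t: 5.72
tcp_pos: [0.5338, 0.2281, 0.1296]
orientation: [0.043, 0.999, 0.001, -0.0]
force: [0.4, 0.4, -0.1]
gripper_width: 0.0453
grip_force: 0.0
```

```bash
python3 - <<'E'
from station import env, eyes
from h import *
go(env,.495,-.1098,0.1,-1.2)
E
```

```text
d [ 0.0094 -0.34    0.0287] r [ 0.0025 -0.     -0.0658] | tcp [0.5338 0.2281 0.1296] j6 -1.12 w 0.04533511025217814 t 5.7167
```

In the tool's units: -0.066 rad / 6.2832 = -0.0105.

Call:
steer_hand(
  plan=[0.05,0.009,-0.34,0.03,0,0,-0.0105,0.05,0.009,-0.34,0.03,0,0,-0.0105,0.05,0.009,-0.34,0.03,0,0,-0.0105,0.05,0.009,-0.34,0.03,0,0,-0.0105,0.05,0.009,-0.34,0.03,0,0,-0.0105,0.05,0.009,-0.34,0.03,0,0,-0.0105,0.05,0.009,-0.34,0.03,0,0,-0.0105,0.05,0.009,-0.34,0.03,0,0,-0.0105,0.05,0.009,-0.34,0.03,0,0,-0.0105,0.05,0.009,-0.34,0.03,0,0,-0.0105,0.05,0.009,-0.34,0.03,0,0,-0.0105],
)

```text
t: 6.63
tcp_pos: [0.4926, -0.1108, 0.0948]
orientation: [0.011, 1.0, 0.0, -0.003]
force: [0.1, 0.2, -0.6]
gripper_width: 0.0502
grip_force: 0.0
```

```bash
python3 - <<'E'
from station import env, eyes
from h import *
go(env,.495,-.1098,0.021,-1.2)
s=eyes.snapshot("top"); cv2.imwrite("pics/c.png",cv2.resize(s["img"][140:290,100:360],None,fx=3,fy=3))
E
```

```text
d [-0.0029  0.001   0.0738] r [ 0.0003 -0.0065 -0.0013] | tcp [ 0.4926 -0.1108  0.0948] j6 -1.81 w 0.050198072582647184 t 6.6333
```

View pics/c.png

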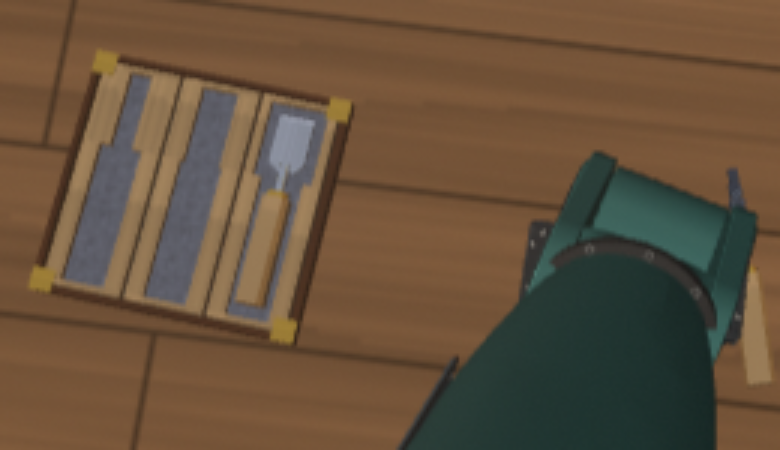

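The wide chisel lies in its recess, a little left of centre at about (275,210) in this crop. I'll measure it later. Next is the narrow chisel.

Call:
steer_hand(
  plan=[0.05,-0.001,0.001,0.04,0,0,0,0.05,-0.001,0.001,0.073,0,0,0,0.05,-0.001,0.001,0.073,0,0,0,0.05,-0.001,0.001,0.073,0,0,0,0.015,-0.001,0.001,0.073,0,0,0,0.015,-0.001,0.001,0.073,0,0,0,0.015,-0.001,0.001,0.073,0,0,0,0.015,-0.001,0.001,0.073,0,0,0,0.015,-0.001,0.001,0.073,0,0,0,0.015,-0.001,0.001,0.073,0,0,0],
)

```text
t: 7.52
tcp_pos: [0.4943, -0.11, 0.0234]
orientation: [0.01, 1.0, -0.0, -0.002]
force: [-1.8, 2.5, 13.7]
gripper_width: 0.0259
grip_force: 30.0
```

Call:
steer_hand(
  plan=[0.015,0,0,-0.04,0,0,0,0.015,0,0,-0.08,0,0,0,0.015,0,0,-0.095,0,0,0,0.015,0,0,-0.095,0,0,0],
)

```text
t: 7.85
tcp_pos: [0.4963, -0.1105, 0.1212]
orientation: [0.01, 1.0, -0.001, 0.0]
force: [0.5, -1.0, -0.8]
gripper_width: 0.0256
grip_force: 30.0
```

```bash
python3 - <<'E'
from station import env, eyes
from h import *
go(env,.5452,.3866,0.13,-4.95)
E
```

```text
d [-0.0385  0.498  -0.0096] r [-0.0015  0.0005  0.0654] | tcp [ 0.4963 -0.1105  0.1212] j6 -1.81 w 0.025600341538466118 t 7.85
```

In the tool's units: 0.066 rad / 6.2832 = 0.0105.

Call:
steer_hand(
  plan=[0.015,-0.0385,0.498,-0.01,0,0,0.0105,0.015,-0.0385,0.498,-0.01,0,0,0.0105,0.015,-0.0385,0.498,-0.01,0,0,0.0105,0.015,-0.0385,0.498,-0.01,0,0,0.0105,0.015,-0.0385,0.498,-0.01,0,0,0.0105,0.015,-0.0385,0.498,-0.01,0,0,0.0105,0.015,-0.0385,0.498,-0.01,0,0,0.0105,0.015,-0.0385,0.498,-0.01,0,0,0.0105,0.015,-0.0385,0.498,-0.01,0,0,0.0105,0.015,-0.0385,0.498,-0.01,0,0,0.0105,0.015,-0.0385,0.498,-0.01,0,0,0.0105,0.015,-0.0385,0.498,-0.01,0,0,0.0105],
)

```text
t: 8.85
tcp_pos: [0.5421, 0.3891, 0.1258]
orientation: [0.043, 0.999, -0.0, -0.003]
force: [0.7, -1.0, -1.1]
gripper_width: 0.0254
grip_force: 30.0
```

Call:
steer_hand(
  plan=[0.015,0,0,0,0,0,0,0.015,0,0,0,0,0,0],
)

```text
t: 9.02
tcp_pos: [0.5422, 0.3887, 0.1256]
orientation: [0.042, 0.999, -0.0, -0.003]
force: [-0.5, 0.2, -1.0]
gripper_width: 0.0257
grip_force: 30.0
```

```bash
python3 - <<'E'
from station import env, eyes
from h import *
go(env,.5452,.3866,0.0345,-4.95)
b=eyes.snapshot("scene")["img"]
cv2.imwrite("pics/d.png",cv2.resize(b[190:400,270:550],None,fx=2.5,fy=2.5))
E
```

```text
d [-0.0038 -0.0018  0.0911] r [-0.0009 -0.0066  0.002 ] | tcp [0.5422 0.3887 0.1256] j6 -0.9 w 0.02566042374540734 t 9.0167
```

View pics/d.png

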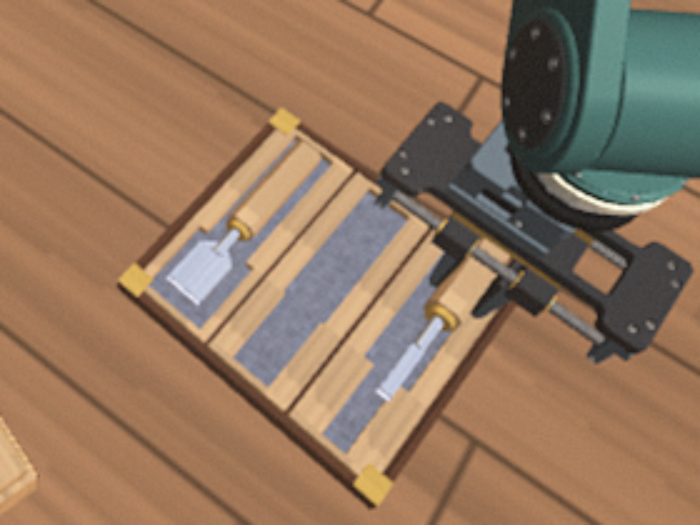

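The wide chisel is seated at upper left, and the narrow one hangs over its own slot. I'll lower and release it.

Call:
steer_hand(
  plan=[0.015,-0.003,-0.002,0.04,0,0,0,0.015,-0.003,-0.002,0.065,0,0,0,0.015,-0.003,-0.002,0.08,0,0,0,0.015,-0.003,-0.002,0.087,0,0,0,0.015,-0.003,-0.002,0.091,0,0,0,0.015,-0.003,-0.002,0.092,0,0,0,0.015,-0.003,-0.002,0.092,0,0,0],
)

```text
t: 9.65
tcp_pos: [0.5457, 0.3852, 0.0358]
orientation: [0.043, 0.999, 0.0, -0.003]
force: [0.1, -0.5, -1.3]
gripper_width: 0.0254
grip_force: 30.0
```

```bash
python3 - <<'E'
from station import env, eyes
from h import *
go(env,.5452,.3866,0.0345,-4.95)
E
```

```text
d [0.0007 0.0014 0.0013] r [ 0.0004 -0.005  -0.0006] | tcp [0.5457 0.3852 0.0358] j6 -0.91 w 0.025447131510339126 t 9.65
```

Call:
steer_hand(
  plan=[0.015,0,0.001,0.002,0,0,0,0.015,0,0.001,0.002,0,0,0,0.045,0,0.001,0.002,0,0,0,0.045,0,0.001,0.002,0,0,0,0.045,0,0.001,0.002,0,0,0,0.045,0,0.001,0.002,0,0,0,0.045,0,0.001,-0.03,0,0,0,0.045,0,0.001,-0.07,0,0,0,0.045,0,0.001,-0.09,0,0,0,0.045,0,0.001,-0.09,0,0,0],
)

```text
t: 10.48
tcp_pos: [0.548, 0.3875, 0.13]
orientation: [0.043, 0.999, 0.002, -0.0]
force: [0.0, -0.5, 0.6]
gripper_width: 0.045
grip_force: 0.0
```

```bash
python3 - <<'E'
from station import env, eyes
from h import *
go(env,.518,-.324,0.1,-1.5)
E
```

```text
d [-0.0318 -0.7115  0.0272] r [ 0.0039 -0.0005 -0.0606] | tcp [0.548  0.3875 0.13  ] j6 -0.91 w 0.04500543056718806 t 10.4833
```

0.71: 18 rows. First call 12 rows with z 0, then next.

In the tool's units: -0.06 rad / 6.2832 = -0.0095.

Call:
steer_hand(
  plan=[0.05,-0.03,-0.71,0,0.0006,0,-0.0095,0.05,-0.03,-0.71,0,0.0006,0,-0.0095,0.05,-0.03,-0.71,0,0.0006,0,-0.0095,0.05,-0.03,-0.71,0,0.0006,0,-0.0095,0.05,-0.03,-0.71,0,0.0006,0,-0.0095,0.05,-0.03,-0.71,0,0.0006,0,-0.0095,0.05,-0.03,-0.71,0,0.0006,0,-0.0095,0.05,-0.03,-0.71,0,0.0006,0,-0.0095,0.05,-0.03,-0.71,0,0.0006,0,-0.0095,0.05,-0.03,-0.71,0,0.0006,0,-0.0095,0.05,-0.03,-0.71,0,0.0006,0,-0.0095,0.05,-0.03,-0.71,0,0.0006,0,-0.0095],
)

```text
t: 11.48
tcp_pos: [0.5228, -0.1155, 0.1247]
orientation: [0.013, 1.0, -0.002, -0.003]
force: [0.5, 0.8, -1.0]
gripper_width: 0.0498
grip_force: 0.0
```

```bash
python3 - <<'E'
from station import env, eyes
from h import *
s=eyes.snapshot("scene")
m=cv2.inRange(cv2.cvtColor(s["img"],cv2.COLOR_BGR2HSV),(14,60,128),(26,220,255))
for o in tools(s): print(o[0].round(4),*np.round(o[1:],1))
go(env,.518,-.324,0.1,-1.5)
E
```

```text
[ 0.5005 -0.2331] 13.5 114.9 37.0
d [-0.0009 -0.2031  0.026 ] r [-0.0052 -0.0054 -0.0027] | tcp [ 0.5231 -0.1209  0.1249] j6 -1.8 w 0.04991892892853851 t 11.5333
```

In the tool's units: -0.004 rad / 6.2832 = -0.0006.

Call:
steer_hand(
  plan=[0.05,0,-0.198,0.025,-0.0006,0,-0.0005,0.05,0,-0.198,0.025,-0.0006,0,-0.0005,0.05,0,-0.198,0.025,-0.0006,0,-0.0005,0.05,0,-0.198,0.025,-0.0006,0,-0.0005,0.05,0,-0.198,0.025,-0.0006,0,-0.0005,0.05,0,-0.198,0.025,-0.0006,0,-0.0005,0.05,0,-0.198,0.025,-0.0006,0,-0.0005,0.05,0,-0.198,0.025,-0.0006,0,-0.0005],
)

```text
t: 12.2
tcp_pos: [0.5176, -0.311, 0.1002]
orientation: [0.012, 1.0, 0.0, -0.003]
force: [-0.1, 1.2, 1.3]
gripper_width: 0.0496
grip_force: 0.0
```

```bash
python3 - <<'E'
from station import env, eyes
from h import *
go(env,.518,-.324,0.021,-1.5)
a=eyes.snapshot("top")["img"]; b=eyes.snapshot("scene")["img"]
cv2.imwrite("pics/e.png",np.hstack([cv2.resize(a[140:260,100:260],None,fx=2.5,fy=2.5),cv2.resize(b[100:220,120:280],None,fx=2.5,fy=2.5)]))
E
```

```text
d [-0.0012 -0.013   0.0792] r [ 0.0006 -0.0069  0.002 ] | tcp [ 0.5176 -0.311   0.1002] j6 -2.12 w 0.049645354208287286 t 12.2
```

View pics/e.png

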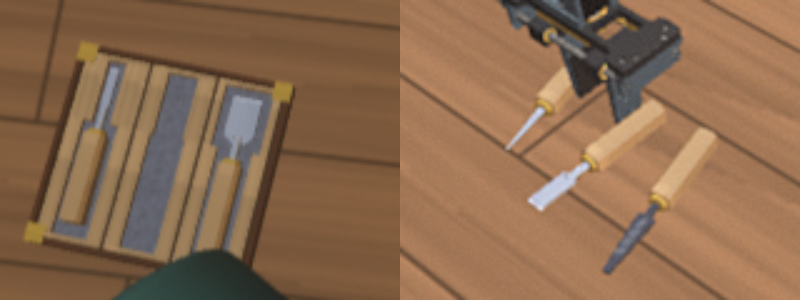

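Both placed chisels look seated. The gripper is above the medium one and needs another 13 mm sideways before it descends.

Call:
steer_hand(
  plan=[0.05,0.001,-0.011,0.01,0,0,0,0.05,0.001,-0.011,0.045,0,0,0,0.05,0.001,-0.011,0.078,0,0,0,0.05,0.001,-0.011,0.078,0,0,0,0.05,0.001,-0.011,0.078,0,0,0,0.015,0.001,-0.011,0.078,0,0,0,0.015,0.001,-0.011,0.078,0,0,0,0.015,0.001,-0.011,0.078,0,0,0,0.015,0.001,-0.011,0.078,0,0,0,0.015,0.001,-0.011,0.078,0,0,0,0.015,0.001,-0.011,0.078,0,0,0],
)

```text
t: 13.22
tcp_pos: [0.517, -0.3229, 0.0241]
orientation: [0.012, 1.0, -0.0, -0.002]
force: [-2.2, 1.7, 9.5]
gripper_width: 0.0254
grip_force: 30.0
```

Call:
steer_hand(
  plan=[0.015,0,0,-0.04,0,0,0,0.015,0,0,-0.08,0,0,0,0.015,0,0,-0.1,0,0,0,0.015,0,0,-0.1,0,0,0],
)

```text
t: 13.55
tcp_pos: [0.5192, -0.324, 0.1281]
orientation: [0.012, 1.0, -0.002, 0.0]
force: [0.3, -0.6, -0.7]
gripper_width: 0.0257
grip_force: 30.0
```

```bash
python3 - <<'E'
from station import env, eyes
from h import *
go(env,.5383,.3069,0.13,-4.95)
E
```

```text
d [-0.0041  0.6312 -0.0045] r [-0.004   0.0003  0.0627] | tcp [ 0.5192 -0.324   0.1281] j6 -2.14 w 0.02569910429647593 t 13.55
```

In the tool's units: 0.063 rad / 6.2832 = 0.01.

Call:
steer_hand(
  plan=[0.015,-0.004,0.63,-0.005,0,0,0.01,0.015,-0.004,0.63,-0.005,0,0,0.01,0.015,-0.004,0.63,-0.005,0,0,0.01,0.015,-0.004,0.63,-0.005,0,0,0.01,0.015,-0.004,0.63,-0.005,0,0,0.01,0.015,-0.004,0.63,-0.005,0,0,0.01,0.015,-0.004,0.63,-0.005,0,0,0.01,0.015,-0.004,0.63,-0.005,0,0,0.01,0.015,-0.004,0.63,-0.005,0,0,0.01,0.015,-0.004,0.63,-0.005,0,0,0.01,0.015,-0.004,0.63,-0.005,0,0,0.01,0.015,-0.004,0.63,-0.005,0,0,0.01],
)

```text
t: 14.55
tcp_pos: [0.5313, 0.1793, 0.1263]
orientation: [0.043, 0.999, -0.0, -0.003]
force: [0.8, -0.8, -0.3]
gripper_width: 0.0258
grip_force: 30.0
```

Call:
steer_hand(
  plan=[0.015,0,0,0,0,0,0],
)

```text
t: 14.63
tcp_pos: [0.5319, 0.1828, 0.1266]
orientation: [0.041, 0.999, 0.0, -0.003]
force: [0.7, -1.2, -0.9]
gripper_width: 0.0255
grip_force: 30.0
```

```bash
python3 - <<'E'
from station import env, eyes
from h import *
go(env,.5383,.3069,0.13,-4.95)
E
```

```text
d [ 0.004   0.1242 -0.0033] r [ 0.0007 -0.0052  0.0034] | tcp [0.5319 0.1828 0.1266] j6 -1.2 w 0.025520338238195613 t 14.6333
```

In the tool's units: 0.002 rad / 6.2832 = 0.0003.

Call:
steer_hand(
  plan=[0.015,0.004,0.123,-0.003,0,0,0.0003,0.015,0.004,0.123,-0.003,0,0,0.0003,0.015,0.004,0.123,-0.003,0,0,0.0003,0.015,0.004,0.123,-0.003,0,0,0.0003,0.015,0.004,0.123,-0.003,0,0,0.0003,0.015,0.004,0.123,-0.003,0,0,0.0003],
)

```text
t: 15.13
tcp_pos: [0.5381, 0.2997, 0.1289]
orientation: [0.044, 0.999, -0.0, -0.004]
force: [0.5, -0.4, -2.0]
gripper_width: 0.0256
grip_force: 30.0
```

```bash
python3 - <<'E'
from station import env, eyes
from h import *
go(env,.5383,.3069,0.035,-4.95)
b=eyes.snapshot("scene")["img"]
cv2.imwrite("pics/f.png",cv2.resize(b[190:400,270:550],None,fx=2.5,fy=2.5))
E
```

```text
d [-0.0003  0.0073  0.0939] r [-0.0011 -0.0071 -0.0017] | tcp [0.5381 0.2997 0.1289] j6 -1.02 w 0.02558525403183835 t 15.1333
```

View pics/f.png

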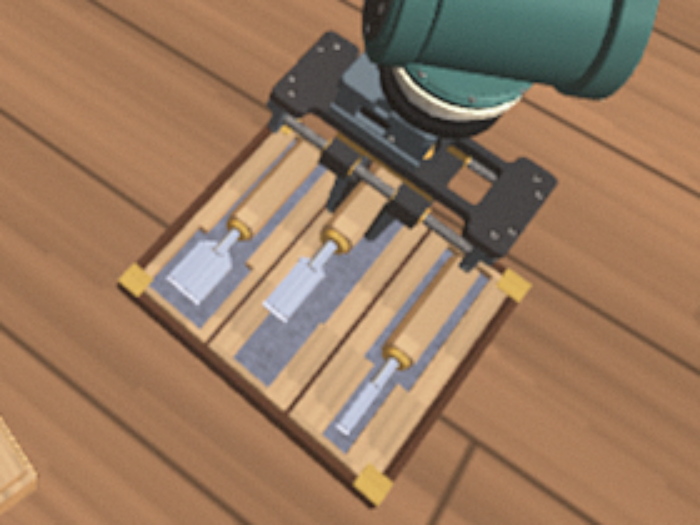

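Medium is over the middle slot and the other two are seated. I'll lower it.

Call:
steer_hand(
  plan=[0.015,0.001,0.002,0.02,0,0,0,0.015,0.001,0.002,0.05,0,0,0,0.015,0.001,0.002,0.075,0,0,0,0.015,0.001,0.002,0.085,0,0,0,0.015,0.001,0.002,0.09,0,0,0,0.015,0.001,0.002,0.092,0,0,0,0.015,0.001,0.002,0.092,0,0,0],
)

```text
t: 15.77
tcp_pos: [0.5378, 0.302, 0.0383]
orientation: [0.045, 0.999, 0.0, -0.003]
force: [0.1, 0.3, -0.3]
gripper_width: 0.0256
grip_force: 30.0
```

```bash
python3 - <<'E'
from station import env, eyes
from h import *
go(env,.5383,.3069,0.0355,-4.95)
E
```

```text
d [-0.0001  0.0049  0.0028] r [-0.     -0.0056 -0.0029] | tcp [0.5378 0.302  0.0383] j6 -1.01 w 0.02562633907909229 t 15.7667
```

In the tool's units: -0.003 rad / 6.2832 = -0.0005.

Call:
steer_hand(
  plan=[0.015,0,0.005,0.001,0,0,-0.0005,0.015,0,0.005,0.003,0,0,-0.0005,0.015,0,0.005,0.003,0,0,-0.0005,0.015,0,0.005,0.003,0,0,-0.0005,0.045,0,0.005,0.003,0,0,-0.0005,0.045,0,0.005,0.003,0,0,-0.0005,0.045,0,0.005,0.003,0,0,-0.0005,0.045,0,0.005,0.003,0,0,-0.0005,0.045,0,0.005,-0.03,0,0,-0.0005,0.045,0,0.005,-0.07,0,0,-0.0005,0.045,0,0.005,-0.09,0,0,-0.0005,0.045,0,0.005,-0.09,0,0,-0.0005],
)

```text
t: 16.77
tcp_pos: [0.5406, 0.3084, 0.1325]
orientation: [0.043, 0.999, 0.002, -0.0]
force: [0.7, 0.4, 0.3]
gripper_width: 0.045
grip_force: 0.0
```

Call:
steer_hand(
  plan=[0.045,0,0.04,-0.04,0,0,0,0.045,0,0.08,-0.05,0,0,0,0.045,0,0.12,-0.05,0,0,0,0.045,0,0.16,-0.05,0,0,0,0.045,0,0.2,-0.05,0,0,0,0.045,0,0.24,-0.05,0,0,0,0.045,0,0.28,-0.05,0,0,0,0.045,0,0.28,-0.05,0,0,0,0.045,0,0.28,-0.05,0,0,0],
)

```text
t: 17.52
tcp_pos: [0.5619, 0.588, 0.1763]
orientation: [0.042, 0.999, -0.0, -0.003]
force: [-0.2, -0.8, -1.0]
gripper_width: 0.0449
grip_force: 0.0
```

```bash
python3 - <<'E'
from station import env, eyes
from h import *
s=eyes.snapshot("top"); a=s["img"]
for o in tools(s,.03): print(o[0].round(4),*np.round(o[1:],1))
b=eyes.snapshot("scene")["img"]
cv2.imwrite("pics/g.png",np.hstack([cv2.resize(a[145:265,95:225],None,fx=3,fy=3),cv2.resize(b[225:389,312:490],(390,360),interpolation=cv2.INTER_CUBIC)]))
cv2.imwrite("pics/g2.png",a)
E
```

```text
[0.5259 0.3085] -5.2 107.5 19.3
[0.5154 0.2285] -4.9 106.5 19.6
[ 0.497  -0.2373] 12.1 106.3 22.2
[ 0.4777 -0.4387] 13.2 108.4 23.6
```

View pics/g.png

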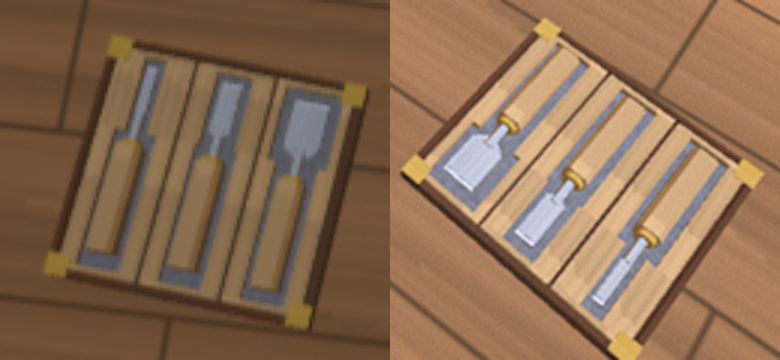

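View pics/g2.png

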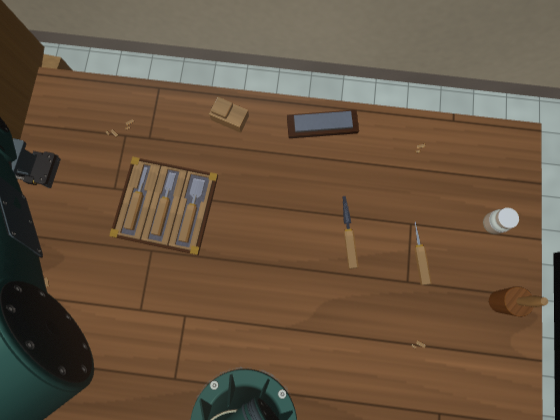

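All three chisels lie centred in their own recesses. The measured handle centres of the wide and medium ones agree with the targets to within 3 mm. The narrow handle couldn't be separated from the wood by colour, but both views show it seated. The file and awl are where they were, so I'm handing in.

```bash
python3 -c "
from station import env, eyes
print(env.sign_off())"
```

```text
the job is handed in; nothing more can be done
None
```

The wide, medium and narrow chisels are each in the recess cut for them, the awl and file were left untouched, and the job is handed in at about 17.6 s on the robot's clock; no verdict came back.

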